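# Roll the sample tube onto the reader's line and start the reading

## Robot

A 6-joint arm with a two-finger parallel gripper is mounted at the origin on the work surface. World frame = base frame: x ahead of the robot, y to its left, z up, the work surface at z = 0. Lengths are in m, angles in rad, forces in N, time in s.
With the tool pointing down it reaches from about 0.35 to 0.725 m from the base axis. Payload 6 kg.
Tool frame: the origin (TCP) lies on the front face of the gripper's body, between the roots of the fingers; the fingertips stand 73 mm ahead of it and the grasp point (between the pads) lies 54 mm ahead of it (manip.tip_extent is the z of the fingertips in the tool frame, in m); z points along the fingers, x is the direction in which the jaws open and shut, and the axes are right-handed (so a half turn about z gives the same grasp; the last joint's range is limited). The gripper opens to 85 mm and grips with 20 to 120 N. Pads are 22 mm wide; open, the fingers measure 114 mm over their backs; the gripper's body (76 mm by 85 mm) begins 54 mm behind the grasp point. The pads swing forward as they close: fully open they stand 13 mm farther back than shut.
Start: joints at [-0.834, 0.04, 0.085, 0, -1.615, -0.334], TCP at [0.235, -0.552, 0.304] pointing down, gripper open.
Joint ranges: [-2.56, 2.56], [-1.29, 2.01], [-1.08, 1.49], [-3.29, 1.98], [-2.81, -0.18], [-2.99, 2.99]. Speed limits (rad/s): [2.57, 2.57, 3.01, 3.14, 3.14, 3.14].

## Interface

Orientations are given as a unit quaternion [x, y, z, w].
In Python, from station import manip gives the robot as it stands. The module is installed in compiled form; this text tells all that it offers.
- The arm moves only by the tool drive_tool, never from a script. Its argument "deltas" is a list of rows, each a list of 4 numbers: the shift along the world's x, y, z in cm, then the turn about the world's z in degrees. In form: [[x, y, z, roll], ...]. A call has 1 to 5 rows; each row is the pose to reach, as a shift and turn from the pose commanded when the call began; what a row does not reach only later rows make up. A row lasts 1/10 s, in which the tool goes at most 50 mm and 8.59 degrees, less where a joint would pass 70% of its speed; a pose out of reach is approached as far as the arm can. A call with a gripper value outside its range is refused whole. "gripper" is the finger opening in cm, from 0 to 8.54, set as the call begins (left out, the last holds). The fingers move at their own pace and stop on an object; "grip_force" is the grip in N (left out, the last holds). Time passes only in rows, so rows that repeat a pose let the fingers close. It gives the time, the measured TCP pose, the force and the opening at its end, in the units of the state.
- manip.state(): the state, without advancing time (a new reading comes with each control period).
- manip.capture(name): name is "side" or "top" or "wrist"; returns (picture, depth): 420x560x3 uint8, blue, green, red; 420x560 float32, m along the optical axis (not along the pixel's ray), 0 where there is no reading.
- manip.camera_info(name): a dict with "fx", "fy", "cx", "cy" (pixels), "extrinsics" (4x4, takes a point from camera to world coordinates); the wrist camera has in their place "T_tool_cam" (4x4, takes a point from camera to tool coordinates, whose origin is the TCP and whose axes are the tool frame's). Camera axes: x right, y up, looking along -z (the intrinsics and any distortion apply to the point x, -y, -z); pixel columns grow to the right and rows downward; lengths in m; the calibration is good to about 2 mm. A picture is of the moment at which its call begins: read the wrist's pose just before it. camera_info takes no time and is no camera call.
- manip.close_job(): hands the job in, once; it reports no verdict.
Trained networks look in the newest picture that a camera, given by its name, has taken for a name from the list of things; names that differ only in an ending like _2 or _b are one class to them, and where a whole thing is asked for, a point or a joint stands for the part that bears it (a point fixed in the world has none). Each returns a list of dicts, best first, with "p" (0 to 1); they miss things now and then, are a little off and sometimes report something else, mostly with a low value. They report only what shows in the picture. A call takes as long as a camera call. They do not tell look-alikes from the thing itself.
- manip.find_in(camera, thing): "uv" ([column, row] in pixels, amid what is visible of it).
- manip.landmark_of(camera, thing): "uv" ([column, row] in pixels: a listed point, or the origin of a listed thing).
The state is a dict: "time_s": time; "joints": joint angles; "qd": joint speeds; "joint_efforts": joint torques, N m; "tool_pos": TCP position; "tool_rot": TCP orientation; "force": force on the tool from outside, world axes, zero at the start; "torque": the same for the moment, N m; "width": finger opening in m.
Only numpy, scipy, OpenCV 4.12 (cv2) and the standard library are available. Lean on these libraries where they do the work, as an engineer would, in place of code of your own. Each camera call takes 0.05 s, during which the arm holds its last target.

## Task

Two capped glass tubes lie on the grey deck of the tube reader, one on each side of the black line. With a fingertip on top of the longer tube, roll it sideways (roll it, do not drag or lift it) until it lies along the line, centred over it, and then press the reader's round start button fully down. Leave the shorter tube and everything else where it is, and lift nothing.

Things in the scene. Friction and masses are not known exactly. Their poses are not given: they have to be found in the camera images.
- reader: Tube reader, fixed. Origin at table level under the deck's middle; x to the reader head, y to the left, z up; turned only about z. Level grey deck 160 (x) by 270 (y) mm, top 8 mm above the table; lips at both y ends, 127 mm out, 4 mm above the deck. White head 60 mm high at x = 83 to 158 mm, blue housing 100 mm high at x = 158 to 238 mm, both as wide as the deck.
- line_mid (a point): Middle of the black line on the deck top (8 mm above the table). The line is printed flush, 140 mm long along this point's x axis and 4 mm wide, with a 20 mm cross tick at each end; y is across the line (the rolling direction), z up.
- long_tube: Longer capped tube, a smooth amber glass cylinder with flush white cap at its +x end: 120 mm long, 28 mm diameter, 0.09 kg, lying near parallel to the line. Origin on its axis at mid-length (14 mm above the deck), x along its axis; y and z turn as it rolls. Under a light fingertip moving on its top it rolls half as far as the fingertip; it stays where it is let go.
- short_tube: The shorter tube, same make: 70 mm long, 28 mm diameter, on the other side of the line; must stay. Origin on its axis at mid-length, x along its axis.
- start (a joint): The start button on top of the white head: travel in m, 0 is up, 0.006 is fully down; counts as pressed beyond 0.0045. It springs back; about 4 N holds it fully down.
- start_top (a point): Centre of the button's round top (28 mm diameter), which faces up; moves with the button.
- jar: Bystander: small amber jar, 42 mm diameter, 55 mm high, standing on the white head; origin under its foot.
- beaker: Bystander: empty glass beaker, 68 mm diameter, 90 mm high, on the table; origin under its foot.
- weight: Bystander: steel knob weight, 34 mm diameter, 55 mm high, on the table; origin under its foot.
- reagent: Bystander: white plastic bottle, 60 mm diameter, 130 mm high, on the table; origin under its foot.
- dish: Bystander: closed flat glass dish, 90 mm diameter, 16 mm high, on the table; origin under its foot.
Mind the look-alikes: they are no part of the job. Leave any turquoise look-alike of the long_tube alone.

How it is judged:
On the way, in this order (a step that is already met when the one before it is completed fails the run):
1. the longer tube has rolled over (more than 2.2 rad from its first attitude) before reaching the line (angle between long_tube's own z axis and vertical above 2.2 rad).
2. the longer tube lies still on the line (within 7 mm across, 30 mm along, 0.16 rad) (y of long_tube in the frame of line_mid between -0.007 and 0.007 m and x of long_tube in the frame of line_mid between -0.03 and 0.03 m and angle between the x axis of long_tube and the x axis of line_mid, either way round below 0.16 rad and linear speed of long_tube below 0.01 m/s), for 0.2 s.
3. the start button is pressed down with the longer tube on the line (value of joint start above 0.0045 m and y of long_tube in the frame of line_mid between -0.007 and 0.007 m), for 0.05 s.
At the end, for the whole second after the job is handed in: The longer tube lies still on the deck over the line (its middle within 7 mm across and 30 mm along of the line's middle, axis within 0.16 rad of the line), the start button has been pressed and is up again, and the shorter tube is within 15 mm of where it was (all of step 2 and z of long_tube in the frame of line_mid below 0.018 m and value of joint start below 0.002 m and distance of short_tube from where it was at the start of the episode below 0.015 m); the robot touches nothing.
It fails at once if the longer tube is lifted more than 10 mm off the deck (z of long_tube in the frame of line_mid above 0.024 m).
It fails at once if the shorter tube is lifted or moved more than 15 mm (distance of short_tube from where it was at the start of the episode above 0.015 m or z of short_tube in the frame of line_mid above 0.024 m).
It fails at once if a bystander is moved more than 25 mm (distance of any of jar, beaker, weight, reagent, dish from where it was at the start of the episode above 0.025 m).
It also fails if it takes over 54 s, if anything falls off the work surface, if the arm or the gripper's body presses on something with over 40 N, if the wrist force passes 120 N, or if a joint passes its speed limit or range.

## Working session

There is one attempt and no reset: what is moved stays moved. The work goes in short steps, Python scripts to look and compute and a tool call to move; the robot and the scene stay as the last step left them, time stands still between calls to the robot, and variables do not carry over. Pictures are saved under pics/ and viewed, and the job is handed in when it is done.

Besides the shell and the picture viewer there is one more tool, called after "Request:" in YAML: its name, and indented under it one key for each argument. drive_tool: Moves the arm, as the interface text tells. Its arguments: {"type":"object","properties":{"deltas":{"type":"array","items":{"type":"array","items":{"type":"number"}}},"gripper":{"type":"number"},"grip_force":{"type":"number"}},"required":["deltas"]}

```bash
mkdir -p pics; cat > h.py <<'E'
import numpy as np, cv2
from station import manip
def cap(n,f):
    s=manip.state(); im,d=manip.capture(n); cv2.imwrite('pics/'+f+'.png',im); np.save('pics/'+f+'.npy',d); return s,im,d
def ext(n,s=None):
    c=manip.camera_info(n)
    if n!='wrist': return c,np.array(c['extrinsics'])
    from scipy.spatial.transform import Rotation as R
    T=np.eye(4);T[:3,:3]=R.from_quat(s['tool_rot']).as_matrix();T[:3,3]=s['tool_pos']
    return c,T@np.array(c['T_tool_cam'])
def world(n,uv,d,s=None):
    c,T=ext(n,s);u,v=uv
    return (T@np.array([(u-c['cx'])/c['fx']*d,-(v-c['cy'])/c['fy']*d,-d,1]))[:3]
def atz(n,uv,z,s=None):
    c,T=ext(n,s); a=world(n,uv,1.0,s); o=T[:3,3]; k=(z-o[2])/(a[2]-o[2]); return o+k*(a-o)
E
python3 - <<'E'
from h import *
for n in ['top','side','wrist']:
    s,im,d=cap(n,n+'0')
    print(n,{k:v for k,v in manip.camera_info(n).items() if k!='extrinsics'})
for t in ['line_mid','long_tube','short_tube','start_top','jar','beaker','weight','reagent','dish','reader']:
    for n in ['top','side']:
        print(t,n,[(np.round(q['uv']),round(q['p'],2)) for q in manip.landmark_of(n,t)][:3])
print(manip.state())
E
```

```text
top {'fx': 530.0004891638068, 'fy': 530.0004891638068, 'cx': 281.1704372501215, 'cy': 215.65967348590266}
side {'fx': 519.9605723539029, 'fy': 519.9605723539029, 'cx': 281.1129594222009, 'cy': 212.55284130213877}
wrist {'fx': 304.9014946144158, 'fy': 304.9014946144158, 'cx': 276.00883100827735, 'cy': 205.42893831031017, 'T_tool_cam': array([[ 9.99999742e-01,  4.94825036e-04,  5.21528553e-04,
         2.44941754e-04],
       [ 6.38318871e-04, -9.44868595e-01, -3.27449128e-01,
        -8.47639040e-02],
       [ 3.30745924e-04,  3.27449376e-01, -9.44868666e-01,
        -6.99860892e-02],
       [ 0.00000000e+00,  0.00000000e+00,  0.00000000e+00,
         1.00000000e+00]])}
line_mid top [(array([406., 214.]), 0.62), (array([311., 201.]), 0.59)]
line_mid side [(array([281., 217.]), 0.78)]
long_tube top [(array([455., 256.]), 0.89), (array([323., 299.]), 0.67), (array([342., 202.]), 0.65)]
long_tube side [(array([362., 228.]), 0.92), (array([247., 340.]), 0.92), (array([352., 149.]), 0.9)]
short_tube top [(array([274., 205.]), 0.69)]
short_tube side [(array([272., 236.]), 0.87)]
start_top t
[... 676 characters left out ...]
.16)]
{'time_s': 1.15, 'joints': array([-8.34287949e-01,  4.02318295e-02,  8.47839174e-02, -7.03554313e-06,
       -1.61549358e+00, -3.33702975e-01]), 'qd': array([ 4.11418494e-04,  1.24808966e-03, -8.03051729e-05, -1.71941117e-03,
        1.30757064e-03, -2.71824679e-04]), 'joint_efforts': array([ 2.07267767e-03, -3.67932057e+01,  3.47456610e+01,  6.93320498e+00,
       -8.23658847e-04,  1.01842025e-05]), 'tool_pos': array([ 0.23521868, -0.5519569 ,  0.30383292]), 'tool_rot': array([ 5.51361476e-01,  8.34266455e-01,  2.13820769e-05, -6.94486120e-05]), 'force': array([ 0.69815041, -0.50224737,  0.56078928]), 'torque': array([0.03901754, 0.0389835 , 0.0252521 ]), 'width': 0.08546450247203007}
```

View pics/top0.png

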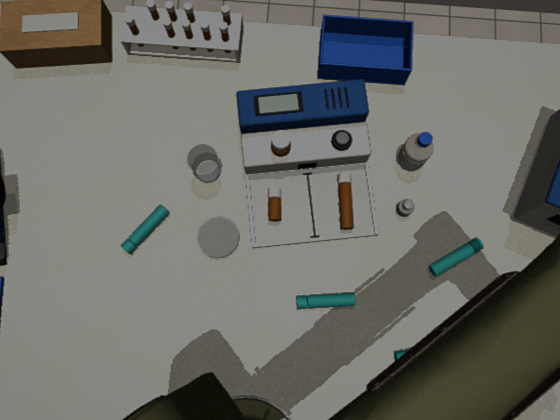

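View pics/side0.png

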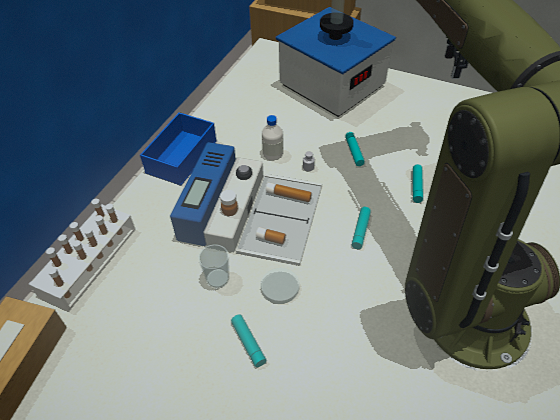

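```bash
python3 - <<'E'
import cv2
im=cv2.imread('pics/top0.png')
cv2.imwrite('pics/top0c.png',cv2.resize(im[100:320,190:480],None,fx=2.7,fy=2.7,interpolation=cv2.INTER_CUBIC))
E
```

```text
(no output)
```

View pics/top0c.png

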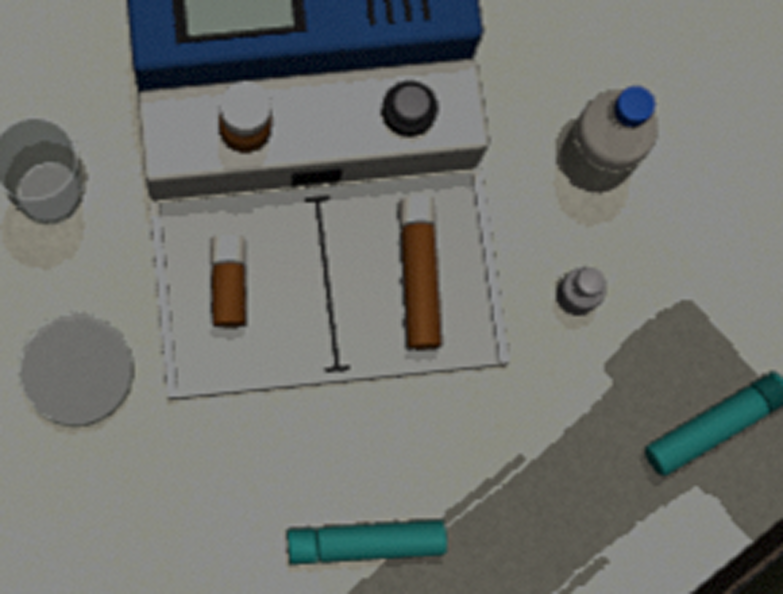

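The top view shows the long amber tube at (346,201) and the short amber tube at (274,204). Turquoise look-alikes are at (145,229), (326,300), (455,256) and (400,354). I choose the amber one at (346,201), right of the line. The line's ends are at (307,174) and (315,237), and the button is at (342,140).

```bash
python3 - <<'E'
from h import *
d=np.load('pics/top0.npy');im=cv2.imread('pics/top0.png')
c=lambda u,v:(190+u/2.7-.3,100+v/2.7-.3)
a=atz('top',c(317,199),.008);b=atz('top',c(338,369),.008)
print('line',a,b,(a+b)/2,np.linalg.norm(a-b),np.degrees(np.arctan2(*(a-b)[1::-1])))
a=atz('top',c(418,199),.03);b=atz('top',c(424,346),.03)
print('tube',a,b,(a+b)/2,np.linalg.norm(a-b),np.degrees(np.arctan2(*(a-b)[1::-1])))
# amber+white cloud from depth
def cloud(box):
    P=[]
    for v in range(box[1],box[3]):
        for u in range(box[0],box[2]):
            if d[v,u]>0:P.append(world('top',(u,v),d[v,u]))
    return np.array(P)
P=cloud((334,170,358,232)); Q=P[(P[:,2]>.024)]
print('tubecloud',len(Q),Q.mean(0),Q.min(0),Q.max(0))
q=Q[:,:2]-Q[:,:2].mean(0);U=np.linalg.svd(q,full_matrices=False)[2];print(U[0],np.ptp(q@U[0]),np.degrees(np.arctan2(U[0][1],U[0][0])), ((q@U[0]).max()+(q@U[0]).min())/2)
P=cloud((331,128,354,152)); print('btn z pct',np.percentile(P[:,2],[5,50,95]))
for n,uv in (('deck',(330,220)),('head',(310,150)),('btn',(342,138)),('jar',(281,136))):
    u,v=uv;print(n,world('top',uv,d[v,u]))
for t in ['start_top']:
  pass
for z in (.07,.08): print(atz('top',c(411,103),z))
E
```

```text
line [ 0.5856954  -0.08352824  0.008     ] [ 0.44802661 -0.10950731  0.008     ] [ 0.51686101 -0.09651778  0.008     ] 0.14009856856666436 10.686453037669317
tube [ 0.58531653 -0.16255886  0.03      ] [ 0.46730876 -0.17349752  0.03      ] [ 0.52631265 -0.16802819  0.03      ] 0.11851365614796802 5.2958621999609665
tubecloud 701 [ 0.52602265 -0.16803576  0.03306409] [ 0.46698491 -0.18671801  0.02413505] [ 0.58899017 -0.14902876  0.04147677]
[-0.99391792 -0.11012346] 0.12124007693959951 -173.67756750433048 -0.0017692569924832
btn z pct [0.05805312 0.07064124 0.08305893]
deck [ 0.48611003 -0.13944425  0.00767035]
head [ 0.62155691 -0.08453069  0.05913517]
btn [ 0.64550628 -0.14811733  0.0799782 ]
jar [ 0.62501462 -0.02297767  0.11873672]
[ 0.6496818  -0.14888376  0.07      ]
[ 0.64581695 -0.1479367   0.08      ]
```

Request:
drive_tool:
  deltas:
    - [29,37.8,0,-15]
    - [29,37.8,0,-15]
    - [29,37.8,0,-15]
    - [29,37.8,0,-15]
    - [29,37.8,0,-15]
  gripper: 0

```text
time_s: 1.65
tool_pos: [0.3858, -0.3551, 0.3041]
tool_rot: [0.656, 0.755, 0.0, 0.0]
force: [0.5, -0.6, -0.1]
width: 0.0122
```

Request:
drive_tool:
  deltas:
    - [14,17.7,-8,0]
    - [14,17.7,-12,0]
    - [14,17.7,-12,0]
    - [14,17.7,-12,0]
    - [14,17.7,-12,0]

```text
time_s: 2.15
tool_pos: [0.5225, -0.1824, 0.1865]
tool_rot: [0.655, 0.755, 0.0, 0.0]
force: [0.0, -1.1, 0.5]
width: 0.0002
```

```bash
python3 - <<'E'
from h import *
s,im,d=cap('wrist','w1')
print(s['tool_pos'],s['tool_rot'],s['force'],s['width'],manip.tip_extent)
s,im,d=cap('side','s1');cv2.imwrite('pics/s1c.png',cv2.resize(im[120:300,150:400],None,fx=3,fy=3))
E
```

```text
[ 0.52251007 -0.18242894  0.18646485] [6.55429786e-01 7.55255958e-01 3.15170598e-04 3.65735991e-04] [ 0.03377624 -1.0558391   0.53314848] 0.0001928873443358082 0.0726
```

View pics/w1.png

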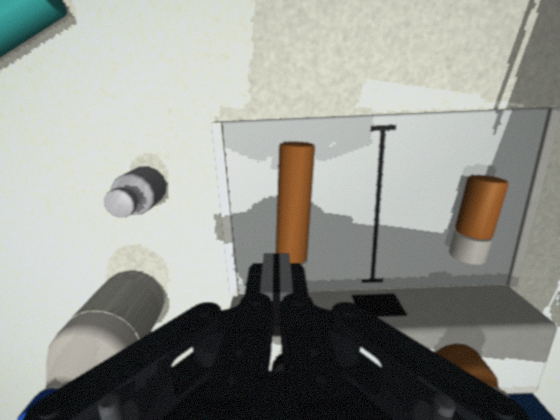

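View pics/s1c.png

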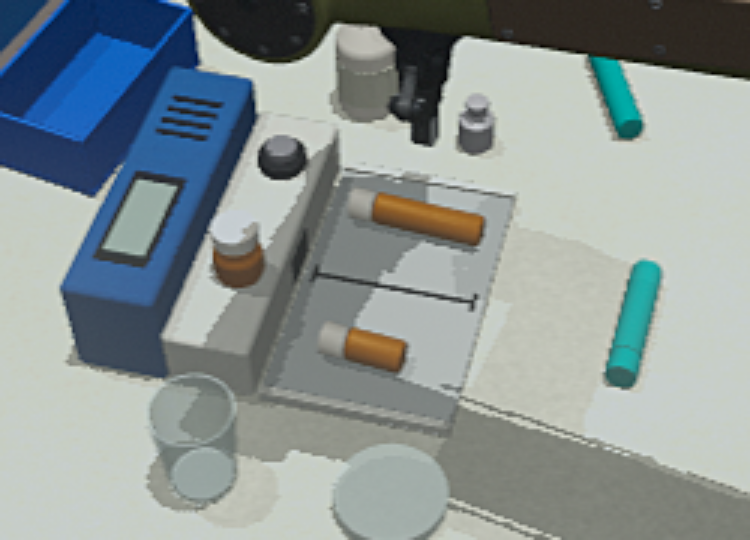

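```bash
python3 - <<'E'
from h import *
s=manip.state();print(s['tool_pos'],s['force'],s['width'])
for uv in ((297,145),(296,205),(292,258)): print(atz('wrist',uv,.036,s))
for uv in ((381.5,128),(372,281)): print(atz('wrist',uv,.008,s))
from scipy.spatial.transform import Rotation as R
print(R.from_quat(s['tool_rot']).as_matrix().round(3))
E
```

```text
[ 0.52215645 -0.18022618  0.18219489] [-0.52492799  0.68073586 -0.5037315 ] -7.493570039067062e-05
[ 0.46490129 -0.17311766  0.036     ]
[ 0.5089564  -0.16647367  0.036     ]
[ 0.5534319  -0.16228024  0.036     ]
[ 0.44586039 -0.10748118  0.008     ]
[ 0.58130016 -0.08117613  0.008     ]
[[-0.145  0.989 -0.007]
 [ 0.989  0.145  0.002]
 [ 0.003 -0.006 -1.   ]]
```

Request:
drive_tool:
  deltas:
    - [0.2,0.4,-4,0]
    - [0.2,0.4,-6.6,0]
    - [0.2,0.4,-6.6,0]
    - [0.2,0.4,-6.6,0]
  gripper: 0.4

```text
time_s: 2.65
tool_pos: [0.5238, -0.1806, 0.1221]
tool_rot: [0.656, 0.755, -0.0, 0.0]
force: [0.0, 0.0, 1.9]
width: 0.0042
```

Request:
drive_tool:
  deltas:
    - [0,0,0,0]
    - [0,0,0,0]

```text
time_s: 2.85
tool_pos: [0.5245, -0.1804, 0.1232]
tool_rot: [0.656, 0.755, 0.001, 0.001]
force: [-0.3, -0.0, -0.5]
width: 0.0041
```

Request:
drive_tool:
  deltas:
    - [0.1,0.6,-0.6,0]
    - [0.1,0.6,-1.0,0]
    - [0.1,0.6,-1.2,0]
    - [0.1,0.6,-1.2,0]

```text
time_s: 3.25
tool_pos: [0.5247, -0.1741, 0.109]
tool_rot: [0.655, 0.755, -0.0, -0.0]
force: [0.8, 0.0, -0.8]
width: 0.0042
```

Request:
drive_tool:
  deltas:
    - [0,0,-0.1,0]
    - [0,0,-0.1,0]
    - [0,0,-0.1,0]

```text
time_s: 3.55
tool_pos: [0.5248, -0.1744, 0.1088]
tool_rot: [0.656, 0.755, -0.0, 0.0]
force: [-1.6, -0.3, 5.1]
width: 0.0043
```

Request:
drive_tool:
  deltas:
    - [-0.07,0.5,0,0]
    - [-0.14,1.1,0,0]
    - [-0.2,1.7,0,0]
    - [-0.28,2.3,0,0]
    - [-0.33,2.8,0,0]

```text
time_s: 4.05
tool_pos: [0.5215, -0.1458, 0.1088]
tool_rot: [0.655, 0.755, 0.0, 0.0]
force: [-2.0, 0.2, 5.5]
width: 0.0037
```

```bash
cat > look.py <<'E'
from h import *
import sys
s,im,d=cap('wrist',sys.argv[1])
print(s['tool_pos'],s['force'])
hsv=cv2.cvtColor(im,cv2.COLOR_BGR2HSV)
m=((hsv[...,0]<18)&(hsv[...,1]>130)&(hsv[...,2]>60)).astype(np.uint8)
n,l,st,ce=cv2.connectedComponentsWithStats(m)
M,O=np.array([.5155,-.0959]),np.radians(10.8)
for i in range(1,n):
    if st[i,4]<300: continue
    ys,xs=np.where(l==i)
    P=np.array([world('wrist',(u,v),d[v,u],s) for u,v in zip(xs,ys) if d[v,u]>0])
    Q=P[P[:,2]>.026]
    if len(Q)<50: continue
    # axis y from side midpoints of the full mask: use band near equator via fit circle
    q=Q[:,:2];c=q.mean(0);U=np.linalg.svd(q-c,full_matrices=False)[2][0];U*=np.sign(U[0])
    W=np.array([-U[1],U[0]]);t=(P[:,:2]-c)@W;k=P[:,2]>.012
    # circle fit known radius
    from scipy.optimize import least_squares
    r=least_squares(lambda p:np.hypot(t[k]-p[0]-0*t[k],P[k,2]-.022-p[1])-.014,[0,0],loss='soft_l1',f_scale=.001).x
    c2=c+W*r[0]; e=np.array([np.cos(O),np.sin(O)]);f=np.array([-e[1],e[0]])
    a=(q-c)@U
    # y where axis crosses x of line mid
    end=c2+U*a.min()
    mid=end+U*.06
    print(i,st[i],'c',c2.round(4),'heading',np.degrees(np.arctan2(U[1],U[0])).round(1),'near end',end.round(4),'mid(if long)',mid.round(4),'line xy',((mid-M)@e).round(4),((mid-M)@f).round(4),'dz',r[1].round(4))
E
python3 look.py w2
```

```text
[ 0.52153696 -0.14576172  0.10875128] [-2.0184561   0.17293345  5.51720491]Traceback (most recent call last):
  File "look.py", line 12, in <module>
    P=np.array([world('wrist',(u,v),d[v,u],s) for u,v in zip(xs,ys) if d[v,u]>0])
                ~~~~~^^^^^^^^^^^^^^^^^^^^^^^^
  File "h.py", line 12, in world
    c,T=ext(n,s);u,v=uv
        ~~~^^^^^
  File "h.py", line 6, in ext
    c=manip.camera_info(n)
ValueError: time passes only in moves, steps and waits
```

View pics/w2.png

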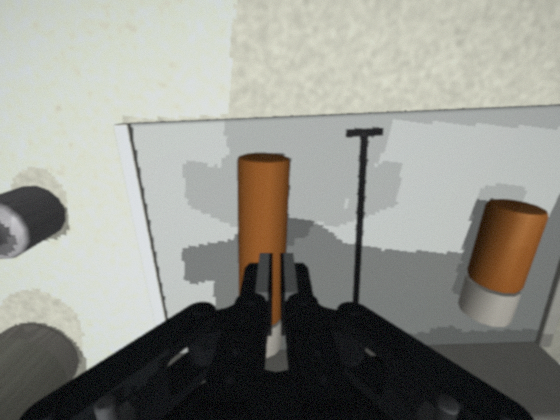

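```bash
python3 - <<'E'
t=open('look.py').read()
t=t.replace("P=np.array([world('wrist',(u,v),d[v,u],s) for u,v in zip(xs,ys) if d[v,u]>0])","""D=d[ys,xs];g=D>0;D=D[g];xs=xs[g];ys=ys[g]
    P=(np.c_[(xs-CI['cx'])/CI['fx']*D,-(ys-CI['cy'])/CI['fy']*D,-D]@T[:3,:3].T)+T[:3,3]""")
t=t.replace("print(s['tool_pos']","CI,T=ext('wrist',s)\nprint(s['tool_pos']")
open('look.py','w').write(t)
E
python3 look.py w3
```

```text
[ 0.52151993 -0.14527079  0.10874276] [-1.57097263  0.60956885  5.92719054]
2 [ 238  154   50  170 5555] c [ 0.4957 -0.1565] heading 9.6 near end [ 0.4651 -0.1617] mid(if long) [ 0.5242 -0.1517] line xy -0.0019 -0.0564 dz -0.0004
5 [ 472  204   74   89 4404] c [ 0.494  -0.0181] heading 4.0 near end [ 0.472  -0.0196] mid(if long) [ 0.5319 -0.0154] line xy 0.0312 0.076 dz -0.0005
```

Request:
drive_tool:
  deltas:
    - [0,0,0.8,0]
    - [0.2,-1.3,1.0,0]
    - [0.2,-1.35,0.5,0]
    - [0.2,-1.35,0,0]
    - [0.2,-1.35,0,0]

```text
time_s: 4.65
tool_pos: [0.5235, -0.1603, 0.1088]
tool_rot: [0.656, 0.755, -0.0, 0.0]
force: [-2.8, -0.2, 8.3]
width: 0.0036
```

Request:
drive_tool:
  deltas:
    - [-0.08,0.6,0,0]
    - [-0.16,1.2,0,0]
    - [-0.24,1.8,0,0]
    - [-0.32,2.4,0,0]
    - [-0.4,2.9,0,0]

```text
time_s: 5.15
tool_pos: [0.5199, -0.1306, 0.1087]
tool_rot: [0.656, 0.755, 0.0, 0.001]
force: [0.9, -0.3, 4.9]
width: 0.004
```

```bash
python3 look.py w4
```

```text
[ 0.51994789 -0.13058149  0.10874485] [ 0.90038532 -0.30966193  4.88817508]
1 [ 238  154   51  170 5670] c [ 0.494  -0.1419] heading 9.5 near end [ 0.4634 -0.147 ] mid(if long) [ 0.5226 -0.1371] line xy -0.0007 -0.0418 dz -0.0005
2 [ 446  199   72   93 4416] c [ 0.4938 -0.018 ] heading 4.6 near end [ 0.4719 -0.0198] mid(if long) [ 0.5317 -0.015 ] line xy 0.031 0.0764 dz -0.0005
```

Request:
drive_tool:
  deltas:
    - [0,0,0.8,0]
    - [0.2,-1.3,1.0,0]
    - [0.2,-1.4,0.5,0]
    - [0.2,-1.4,0,0]
    - [0.2,-1.4,0,0]

```text
time_s: 5.7
tool_pos: [0.5213, -0.1455, 0.1087]
tool_rot: [0.656, 0.755, -0.001, 0.0]
force: [-3.1, 0.4, 7.9]
width: 0.0043
```

Request:
drive_tool:
  deltas:
    - [-0.08,0.6,0,0]
    - [-0.16,1.2,0,0]
    - [-0.24,1.8,0,0]
    - [-0.32,2.4,0,0]
    - [-0.4,2.9,0,0]

```text
time_s: 6.2
tool_pos: [0.5178, -0.1158, 0.1088]
tool_rot: [0.656, 0.755, 0.0, 0.001]
force: [0.6, -0.1, 5.0]
width: 0.004
```

```bash
python3 look.py w5
```

```text
[ 0.51782447 -0.11576504  0.10877098] [ 0.59623519 -0.13007808  5.02792515]
1 [ 238  155   51  170 5675] c [ 0.4921 -0.1268] heading 9.6 near end [ 0.4617 -0.1319] mid(if long) [ 0.5209 -0.1219] line xy 0.0004 -0.0265 dz -0.0005
2 [ 420  200   69   92 4331] c [ 0.4937 -0.018 ] heading 4.2 near end [ 0.4718 -0.0196] mid(if long) [ 0.5316 -0.0152] line xy 0.0309 0.0762 dz -0.0005
```

Request:
drive_tool:
  deltas:
    - [0,0,0.8,0]
    - [0.2,-1.3,1.0,0]
    - [0.2,-1.4,0.5,0]
    - [0.2,-1.4,0,0]
    - [0.2,-1.4,0,0]

```text
time_s: 6.75
tool_pos: [0.5194, -0.1305, 0.1088]
tool_rot: [0.656, 0.755, -0.001, 0.0]
force: [-3.2, -0.5, 8.5]
width: 0.0042
```

Request:
drive_tool:
  deltas:
    - [-0.08,0.6,0,0]
    - [-0.16,1.2,0,0]
    - [-0.24,1.8,0,0]
    - [-0.32,2.4,0,0]
    - [-0.4,2.9,0,0]

```text
time_s: 7.25
tool_pos: [0.5158, -0.1008, 0.1088]
tool_rot: [0.656, 0.755, 0.0, 0.001]
force: [-0.8, -0.0, 6.0]
width: 0.0043
```

```bash
python3 look.py w6
```

```text
[ 0.51584357 -0.10075739  0.1087669 ] [-0.83938737 -0.03513167  6.02060127]
1 [ 239  156   50  169 5602] c [ 0.4904 -0.1117] heading 9.7 near end [ 0.46   -0.1169] mid(if long) [ 0.5192 -0.1068] line xy 0.0016 -0.0113 dz -0.0005
5 [ 395  199   65   93 4248] c [ 0.4937 -0.0181] heading 4.3 near end [ 0.472  -0.0197] mid(if long) [ 0.5318 -0.0152] line xy 0.0311 0.0762 dz -0.0005
```

View pics/w6.png

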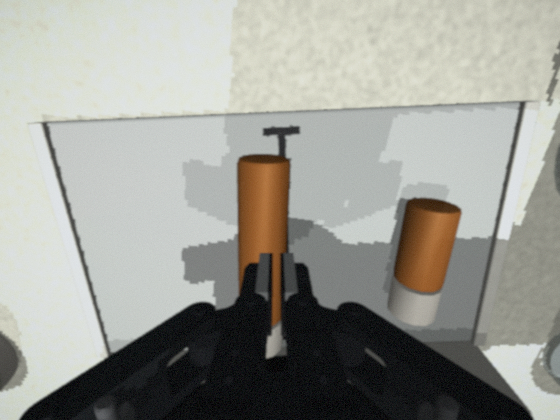

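Request:
drive_tool:
  deltas:
    - [0,0,0.8,0]
    - [0.2,-1.2,1.0,0]
    - [0.2,-1.3,0.5,0]
    - [0.2,-1.3,0,0]
    - [0.2,-1.3,0,0]

```text
time_s: 7.8
tool_pos: [0.5173, -0.1144, 0.1087]
tool_rot: [0.656, 0.755, -0.001, 0.0]
force: [-3.3, -0.5, 10.1]
width: 0.004
```

Request:
drive_tool:
  deltas:
    - [-0.07,0.5,0,0]
    - [-0.14,1.0,0,0]
    - [-0.2,1.5,0,0]
    - [-0.26,2.0,0,0]
    - [-0.3,2.25,0,0]

```text
time_s: 8.3
tool_pos: [0.5147, -0.0913, 0.1088]
tool_rot: [0.656, 0.755, -0.0, 0.001]
force: [-1.3, -0.6, 7.4]
width: 0.0042
```

Request:
drive_tool:
  deltas:
    - [0,0,0,0]
    - [0,0,2,0]
    - [0,0,6,0]
    - [0,0,10,0]
    - [0,0,10,0]
  gripper: 0

```text
time_s: 8.8
tool_pos: [0.5163, -0.0915, 0.2138]
tool_rot: [0.656, 0.755, 0.003, 0.004]
force: [-0.2, 0.3, 0.1]
width: 0.0001
```

```bash
python3 look.py w7;python3 - <<'E'
from h import *
s,im,d=cap('top','top7');cv2.imwrite('pics/top7c.png',cv2.resize(im[100:320,190:480],None,fx=2.7,fy=2.7,interpolation=cv2.INTER_CUBIC))
print(atz('wrist',(282,131),.008,None) if 0 else '')
E
```

```text
[ 0.51631095 -0.09148095  0.21375166] [-0.18098011  0.27318138  0.13566212]
1 [ 257  132   32  111 3097] c [ 0.5037 -0.0968] heading 6.2 near end [ 0.4589 -0.1016] mid(if long) [ 0.5185 -0.0952] line xy 0.0031 0.0002 dz -0.0003
2 [ 344  160   36   58 1614] c [ 0.4944 -0.0179] heading 5.4 near end [ 0.4724 -0.02  ] mid(if long) [ 0.5321 -0.0143] line xy 0.0316 0.077 dz -0.0004
```

View pics/w7.png

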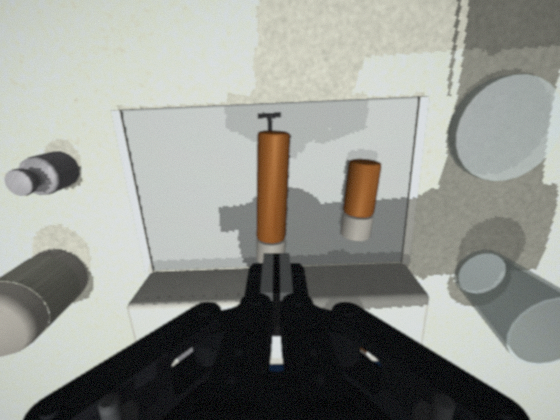

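View pics/top7c.png

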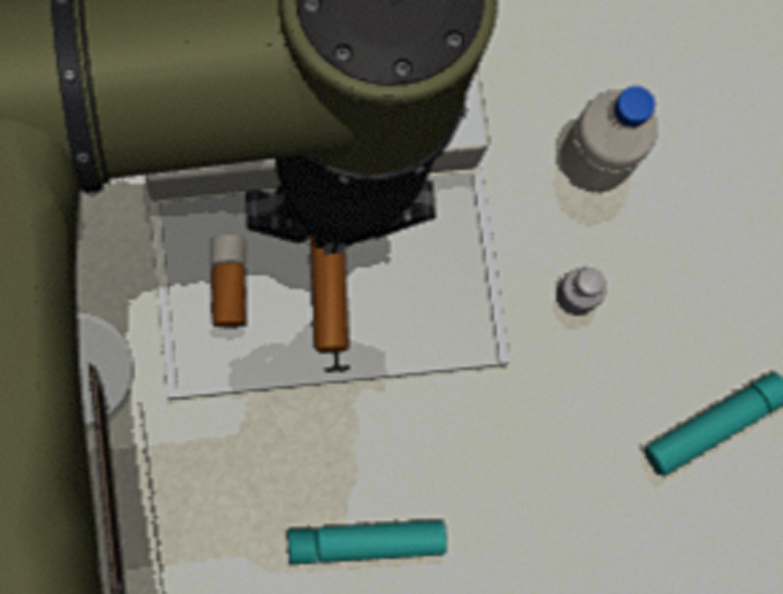

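The tube now lies on the line, about 0 mm across, 3 mm along and roughly 0.07 rad off. In the top view its near end is at crop (332,350), just above the tick at (338,369). Next I go above the button.

Request:
drive_tool:
  deltas:
    - [4.5,-2,0,0]
    - [9,-4,0,0]
    - [12.9,-5.7,0,0]
    - [12.9,-5.7,0,0]
    - [12.9,-5.7,0,0]

```text
time_s: 9.4
tool_pos: [0.643, -0.1484, 0.2035]
tool_rot: [0.656, 0.755, -0.002, -0.003]
force: [-0.1, -0.7, 1.1]
width: -0.0001
```

```bash
python3 - <<'E'
from h import *
s,im,d=cap('wrist','w8');print(s['tool_pos'])
s,im,d=cap('side','s8');cv2.imwrite('pics/s8c.png',cv2.resize(im[120:300,150:400],None,fx=3,fy=3))
E
```

```text
[ 0.64303407 -0.14844001  0.20349912]
```

View pics/w8.png

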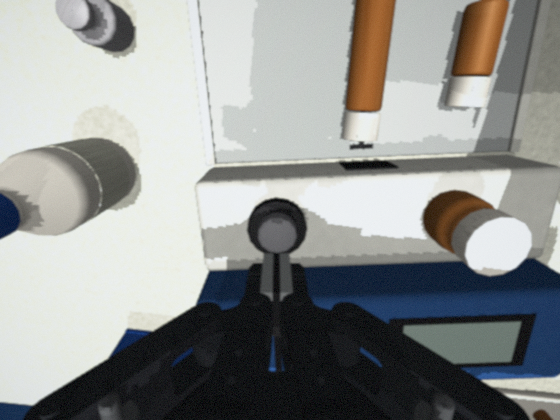

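View pics/s8c.png

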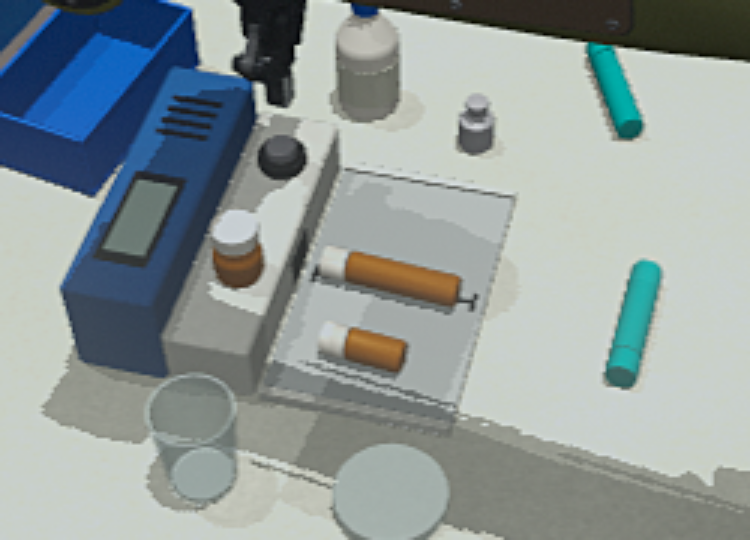

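```bash
python3 - <<'E'
from h import *
s=manip.state();print(s['tool_pos'],s['force'])
d=np.load('pics/w8.npy')
print(world('wrist',(278,231),d[231,278],s),atz('wrist',(278,231),.08,s))
print(atz('wrist',(361,146),.008,s),atz('wrist',(361,128),.03,s))
E
```

```text
[ 0.64269165 -0.14792842  0.20709568] [-0.41391317  0.16030515 -0.0786554 ]
[ 0.64262947 -0.14644355  0.08504873] [ 0.64483233 -0.14609666  0.08      ]
[ 0.58586806 -0.08073987  0.008     ] [ 0.56990334 -0.09042331  0.03      ]
```

Request:
drive_tool:
  deltas:
    - [0.2,0.1,-2.5,0]
    - [0.2,0.1,-4.5,0]
    - [0.2,0.1,-4.8,0]
    - [0.2,0.1,-5.1,0]
    - [0.2,0.1,-5.3,0]

```text
time_s: 10.0
tool_pos: [0.6456, -0.147, 0.1569]
tool_rot: [0.655, 0.755, 0.001, 0.001]
force: [0.8, -0.1, -0.0]
width: 0.0001
```

Request:
drive_tool:
  deltas:
    - [0,0,-0.2,0]
    - [0,0,-0.4,0]
    - [0,0,-0.6,0]
    - [0,0,-0.6,0]

```text
time_s: 10.4
tool_pos: [0.6458, -0.1471, 0.1497]
tool_rot: [0.655, 0.755, 0.0, 0.001]
force: [-0.0, 0.9, 3.3]
width: -0.0002
```

Request:
drive_tool:
  deltas:
    - [0,0,-0.2,0]
    - [0,0,-0.4,0]
    - [0,0,-0.5,0]
    - [0,0,-0.5,0]
    - [0,0,-0.5,0]

```text
time_s: 10.9
tool_pos: [0.6458, -0.1471, 0.1485]
tool_rot: [0.655, 0.755, 0.001, 0.002]
force: [-7.8, 5.0, 17.8]
width: -0.0003
```

The button has hit its stop: the force rose to 18 N while the tool stalled. Lifting off and checking.

Request:
drive_tool:
  deltas:
    - [0,0,1,0]
    - [0,0,4,0]
    - [0,0,8,0]
    - [0,0,8,0]
    - [0,0,8,0]

```text
time_s: 11.4
tool_pos: [0.6456, -0.1471, 0.2249]
tool_rot: [0.656, 0.755, 0.001, 0.0]
force: [0.3, -0.0, -0.8]
width: 0.0001
```

Request:
drive_tool:
  deltas:
    - [0,-4,0,0]
    - [0,-8,0,0]
    - [0,-12,0,0]
    - [0,-12,0,0]
    - [0,-12,0,0]

```text
time_s: 11.9
tool_pos: [0.6447, -0.268, 0.2216]
tool_rot: [0.656, 0.754, -0.001, -0.002]
force: [-0.4, 0.3, -1.5]
width: -0.0003
```

```bash
python3 - <<'E'
from h import *
s,im,d=cap('top','top9');cv2.imwrite('pics/top9c.png',cv2.resize(im[100:320,190:480],None,fx=2.7,fy=2.7,interpolation=cv2.INTER_CUBIC))
print(s['tool_pos'],s['force'],s['time_s'])
u,v=(342,138);print('btn',world('top',(u,v),d[v,u]))
s,im,d=cap('side','s9');cv2.imwrite('pics/s9c.png',cv2.resize(im[120:300,150:400],None,fx=3,fy=3))
E
```

```text
[ 0.64466208 -0.26795229  0.22163082] [-0.41261154  0.31921499 -1.4644755 ] 11.9
btn [ 0.64480172 -0.14794422  0.08180262]
```

View pics/top9c.png

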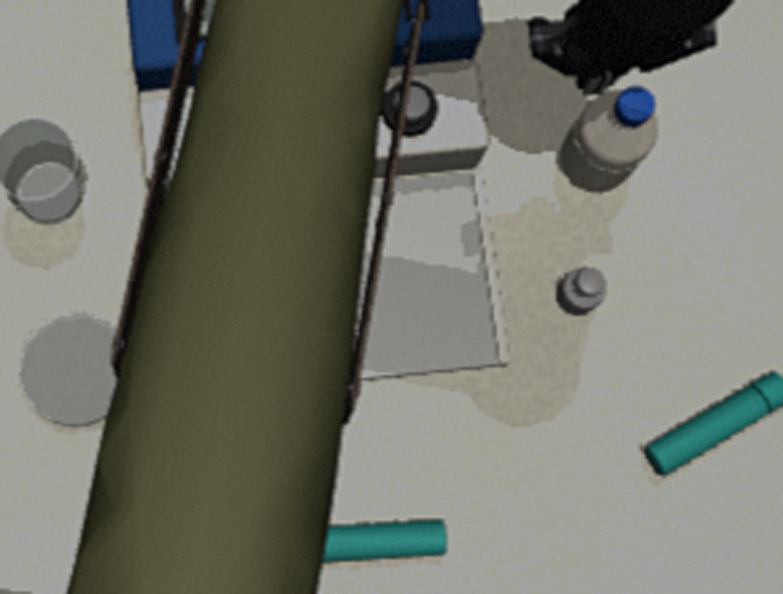

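View pics/s9c.png

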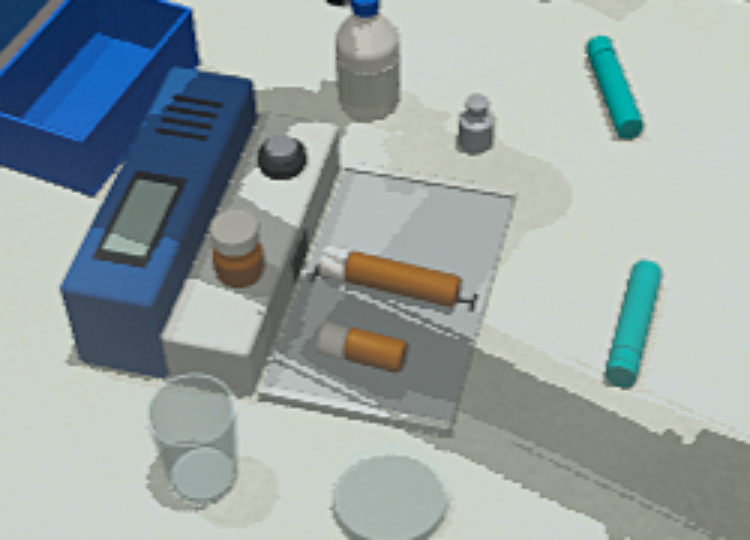

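```bash
python3 - <<'E'
from station import manip
print(manip.close_job())
E
```

```text
the job is handed in; nothing more can be done
None
```

I rolled the longer amber tube onto the line in five light strokes of about 5–10 N, then pressed the start button and handed the job in at about 12 s. No verdict was reported.

- **Tube:** after the last stroke, the wrist camera's depth reading put its middle about 0 mm across and 3 mm along from the line's middle. Its axis was about 0.07 rad off the line. It rolled about 72 mm in all, which is about 5 rad.
- **Button:** I pressed until it stopped; the force rose to 18 N while the tool stalled. After I lifted off, its top measured 82 mm high, so it was up again.
- **Shorter tube and bystanders:** the shorter tube's measured position stayed within about 1 mm while I rolled the long one.
- **Disagreement:** the dish looked about 3 pixels lower in the last side picture than in the earlier ones. The top view showed it unchanged and the arm never came near it, so I put that down to shadow.
- **Not checked:** in the last top view the arm hid both tubes and the jar. Only the last side picture, which I judged by eye, shows the tubes still in place.

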